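# Open the ink bottle of the stamp pad in use

### The job

One of the two stamp pads on the desk lies open to be re-inked: open the ink bottle that stands on the same side of the desk as that pad, by pressing its safety cap down, twisting it counterclockwise while it is down, and lifting it straight off. Finish while holding the cap in the gripper, level and still, a few centimetres clear above that bottle's mouth; do not let go. Leave the other bottle shut and do not knock over or shove aside the pads, stamp, mug and stapler.

Things in the scene. Friction and masses are not known exactly. Their poses are not given: they have to be found in the camera images.
- bottle_left: Ink bottle on the robot's left, +y side: square grey plastic, 78 mm wide, in a dark steel holder (108 mm square, lips to 32 mm) fixed to the desk; it cannot turn or slip. Origin: centre of the holder's underside on the desk; z up, on the cap's axis. Square body up to 90 mm, round shoulder (radius 36 to 27 mm) up to 100 mm, neck (radius 16, hooks to 21 mm) up to 126 mm.
- cap_left: White push-and-turn cap of bottle_left: loose, 30 g, round, 50 mm diameter, 34 mm tall, skirt open below; caps are alike. Origin: centre of its underside, z up. Shut: origin 108 mm, top 142 mm above the desk, its x axis along the bottle's; three inner lugs sit under three neck hooks. Grip it across the diameter in any direction; 8 mm are free between its edge and the bottle's shoulder.
- mouth_left (a point): Centre of the top of bottle_left's neck, 126 mm above the desk. To free the cap: hold it down more than 4 mm (6 to 7 is good) and turn it counterclockwise seen from above by about 60 degrees (any 40 to 85; firm stop near 87). It then lifts straight off, clear of everything 32 mm up. Unpressed it turns only some 5 degrees; clockwise it is blocked.
- plunger_left (a joint): Travel (m) of the white sprung plunger, 22 mm wide, in that mouth, which pushes the cap up: 0 with the cap shut, grows as the cap is pressed, -0.001 with the cap off (its top then 13 mm above the mouth). Spring 4.5 N at 0, 0.9 N more per mm: 8 N at 4 mm; the cap bottoms out at 7.5 mm, 11 N.
- bottle_right: Ink bottle on the robot's right, -y side: square grey plastic, 78 mm wide, in a dark steel holder (108 mm square, lips to 32 mm) fixed to the desk; it cannot turn or slip. Origin: centre of the holder's underside on the desk; z up, on the cap's axis. Square body up to 90 mm, round shoulder (radius 36 to 27 mm) up to 100 mm, neck (radius 16, hooks to 21 mm) up to 126 mm.
- cap_right: White push-and-turn cap of bottle_right: loose, 30 g, round, 50 mm diameter, 34 mm tall, skirt open below; caps are alike. Origin: centre of its underside, z up. Shut: origin 108 mm, top 142 mm above the desk, its x axis along the bottle's; three inner lugs sit under three neck hooks. Grip it across the diameter in any direction; 8 mm are free between its edge and the bottle's shoulder.
- mouth_right (a point): Centre of the top of bottle_right's neck, 126 mm above the desk. To free the cap: hold it down more than 4 mm (6 to 7 is good) and turn it counterclockwise seen from above by about 60 degrees (any 40 to 85; firm stop near 87). It then lifts straight off, clear of everything 32 mm up. Unpressed it turns only some 5 degrees; clockwise it is blocked.
- plunger_right (a joint): Travel (m) of the white sprung plunger, 22 mm wide, in that mouth, which pushes the cap up: 0 with the cap shut, grows as the cap is pressed, -0.001 with the cap off (its top then 13 mm above the mouth). Spring 4.5 N at 0, 0.9 N more per mm: 8 N at 4 mm; the cap bottoms out at 7.5 mm, 11 N.
- pad_open: The stamp pad that lies open: flat dark steel tin, 80 x 110 mm, 14 mm high, blue ink cushion showing, its lid standing up (to about 90 mm) along one long edge. Origin: centre of the tin's underside. It lies beyond one of the bottles, on the left (y > 0) or right (y < 0) half of the desk; the bottle on that same half is the one to open.
- pad_shut: The other stamp pad, same tin with its lid shut, 80 x 110 mm, 18 mm high; origin: centre of its underside. It lies on the other half of the desk; its bottle stays shut.
- stamp: Bystander: upright wooden hand stamp, 44 mm diameter, 104 mm tall, between the bottles; origin: centre of its underside.
- pen_mug: Bystander: white mug 76 mm across and 95 mm tall with pens up to 150 mm, outside of the right bottle; origin: centre of its underside.
- stapler: Bystander: black stapler 135 x 36 x 48 mm between the pads; origin: centre of its underside.
There are look-alikes about, which are no part of the job. Leave any black look-alike of the cap_right alone.

How it is judged:
By the outcome, as a careful person would: the job done as asked, in the order asked, and still so for the second after the job is handed in, while the arm keeps its last pose, push and grip.
It also fails if it takes over 35 s, if anything falls off the work surface, if the arm or the gripper's body presses on something with over 40 N, if the wrist force passes 120 N, or if a joint passes its speed limit or range.

### The arm

A 7-joint arm with a two-finger parallel gripper is mounted at the origin on the work surface. World frame = base frame: x ahead of the robot, y to its left, z up, the work surface at z = 0. Lengths are in m, angles in rad, forces in N, time in s.
With the tool pointing down it reaches from about 0.425 to 0.925 m from the base axis. Payload 6.8 kg.
Tool frame: the origin (TCP) lies at the very end of the fingers, on their centre line; the grasp point (between the pads) lies 19 mm behind it (bot.grip_depth is the distance from the TCP to the grasp point, in m); z points along the fingers, y is the direction in which the jaws open and shut (so a half turn about z gives the same grasp; the last joint's range is limited). The gripper opens to 85 mm and grips with 20 to 120 N. Pads are 22 mm wide; open, the fingers measure 114 mm over their backs; the gripper's body (76 mm by 85 mm) begins 54 mm behind the grasp point. The pads swing forward as they close: fully open they stand 13 mm farther back than shut.
Start: joints at [1.126, 0.477, 0.022, 1.555, -0.011, 1.109, -0.083], TCP at [0.223, -0.637, 0.231] pointing down, gripper open.
Joint ranges: [-2.96, 2.96], [-0.34, 2.1], [-1.41, 1.46], [0.24, 2.44], [-1.37, 4.51], [0.17, 1.92], [-2.96, 2.96]. Speed limits (rad/s): [2.39, 2.39, 3.14, 3.14, 3.14, 3.14, 3.14].

### API

Orientations are given as a unit quaternion [w, x, y, z].
In Python, from station import bot gives the robot as it stands.
- The arm moves only by the tool step_arm, never from a script. Its argument "increments" is a list of rows, each a list of 7 numbers: the shift along the world's x, y, z in m, then the turn, a rotation vector about the world's x, y, z in degrees, then the gripper command: -1 is fully open, 1 is shut, values between are in proportion. In form: [[dx, dy, dz, rx, ry, rz, fingers], ...]. A call has 1 to 10 rows; each row is the pose to reach, as a shift and turn from the pose commanded when the call began; what a row does not reach only later rows make up. A row lasts 1/12 s, in which the tool goes at most 41.7 mm and 7.16 degrees, less where a joint would pass 70% of its speed; a pose out of reach is approached as far as the arm can. A call with a gripper value outside its range is refused whole. The fingers move at their own pace and stop on an object; "force" is the grip in N (left out, the last holds). Time passes only in rows, so rows that repeat a pose let the fingers close. It gives the time, the measured TCP pose, the force and the opening at its end, in the units of the state.
- bot.get_obs(): the state, without advancing time (a new reading comes with each control period).
- bot.read_camera(name): name is "side" or "top"; returns a dict with "color" (384x512x3 uint8, red, green, blue), "intrinsics" (3x3 intrinsics, pixels), "extrinsics" (4x4, takes a point from camera to world coordinates). Camera axes: x right, y up, looking along -z (the intrinsics and any distortion apply to the point x, -y, -z); pixel columns grow to the right and rows downward; lengths in m; the calibration is good to about 2 mm. A picture is of the moment at which its call begins. There is no depth.
- bot.hand_in(): hands the job in, once; it reports no verdict.
Trained networks look in the newest picture that a camera, given by its name, has taken for a name from the list of things; names that differ only in an ending like _2 or _b are one class to them, and where a whole thing is asked for, a point or a joint stands for the part that bears it (a point fixed in the world has none). Each returns a list of dicts, best first, with "conf" (0 to 1); they miss things now and then, are a little off and sometimes report something else, mostly with a low value. They report only what shows in the picture. A call takes as long as a camera call. They do not tell look-alikes from the thing itself.
- bot.recognise(thing, camera): "location" ([column, row] as shares, 0 to 1, of the picture: columns of its width, rows of its height, amid what is visible of it).
- bot.place_of(thing, camera): "location" ([column, row] as shares, 0 to 1, of the picture: columns of its width, rows of its height: a listed point, or the origin of a listed thing).
The state is a dict: "t": time; "q": joint angles; "joint_vel": joint speeds; "joint_torque": joint torques, N m; "eef_pos": TCP position; "tool_rot": TCP orientation; "contact_force": force on the tool from outside, world axes, zero at the start; "torque": the same for the moment, N m; "gripper_width": opening from 0.0 (shut) to 1.0 (fully open).
Only numpy, scipy, OpenCV 4.12 (cv2) and the standard library are available. Lean on these libraries where they do the work, as an engineer would, in place of code of your own. Each camera call takes 0.05 s, during which the arm holds its last target.

## Working session

There is one attempt and no reset: what is moved stays moved. The work goes in short steps, Python scripts to look and compute and a tool call to move; the robot and the scene stay as the last step left them, time stands still between calls to the robot, and variables do not carry over. Pictures are saved under pics/ and viewed, and the job is handed in when it is done.

Besides the shell and the picture viewer there is one more tool, called after "Call:" by a JSON object that holds its "op" and its "data". step_arm: Moves the arm, as the interface text tells. Its arguments: {"type":"object","properties":{"increments":{"type":"array","items":{"type":"array","items":{"type":"number"}}},"force":{"type":"number"}},"required":["increments"]}

```bash
mkdir -p pics; ls; python3 - <<'E'
from station import bot
import cv2
o=bot.get_obs()
for k in o: print(k,o[k])
print(bot.grip_depth)
for c in("side","top"):
    r=bot.read_camera(c); cv2.imwrite(f"pics/{c}0.png",cv2.cvtColor(r["color"],cv2.COLOR_RGB2BGR))
    print(c,r["intrinsics"],r["extrinsics"],[k for k in r])
    for t in("pad_open","pad_shut","cap_left","cap_right","mouth_left","mouth_right","bottle_left","bottle_right","stamp","pen_mug","stapler"):
        print(t,[(round(d["conf"],2),[round(x*s,1) for x,s in zip(d["location"],(512,384))]) for d in bot.place_of(t,c)[:4]])
E
```

```text
pics
t 0.0
q [ 1.12591474  0.4777935   0.02231904  1.55646686 -0.01148672  1.10931288
 -0.08314197]
joint_vel [-3.08785806e-05  1.12836479e-03  8.96349464e-04  8.45743336e-04
  1.47526108e-03  3.70274047e-04 -1.83668870e-04]
joint_torque [-6.35678080e-04 -5.96458375e+01  1.60796173e+00 -2.81204921e+01
  1.25232138e-02  9.45267297e-03 -1.32331607e-05]
eef_pos [ 0.22284781 -0.63651163  0.23032325]
tool_rot [-8.98815113e-04  9.85855000e-01  1.67597915e-01 -2.24004743e-04]
contact_force [-0.32161892 -0.06761503  0.12721704]
torque [-0.02127593  0.06853228  0.0427107 ]
gripper_width 0.9954113374862269
0.0187
side [[391.1782839    0.         249.34477487]
 [  0.         391.1782839  183.47246087]
 [  0.           0.           1.        ]] [[-0.84581255  0.29213462 -0.44638379  0.11352568]
 [-0.53327754 -0.48605403  0.69236301  0.67732328]
 [-0.01470344  0.82365578  0.56689944  0.76483613]
 [ 0.          0.          0.          1.        ]] ['color', 'intrinsics', 'extrinsics']
pad_open [(0.96, [138.7, 276.4])]
pad_shut [(0.88, [239.6, 191.2])]
cap_left [(0.69, [227.8, 270.7])]
cap_right [(
[... 441 characters left out ...]
   ]] [[ 0.01397183  0.9982816  -0.05690902  0.53843906]
 [-0.99979519  0.0131143  -0.015414   -0.10101335]
 [-0.01464119  0.05711273  0.99826037  1.01491335]
 [ 0.          0.          0.          1.        ]] ['color', 'intrinsics', 'extrinsics']
pad_open [(0.56, [133.8, 137.6])]
pad_shut [(0.51, [144.9, 225.7])]
cap_left [(0.6, [144.0, 228.8])]
cap_right [(0.6, [277.0, 229.1])]
mouth_left [(0.91, [144.0, 229.1]), (0.27, [333.9, 230.1])]
mouth_right [(0.55, [333.5, 232.6])]
bottle_left [(0.84, [155.6, 226.4]), (0.43, [222.3, 137.7])]
bottle_right [(0.92, [328.6, 226.4]), (0.53, [388.4, 230.0])]
stamp [(0.78, [224.1, 227.1])]
pen_mug [(0.62, [391.5, 232.2])]
stapler [(0.92, [223.3, 135.1])]
```

View pics/side0.png

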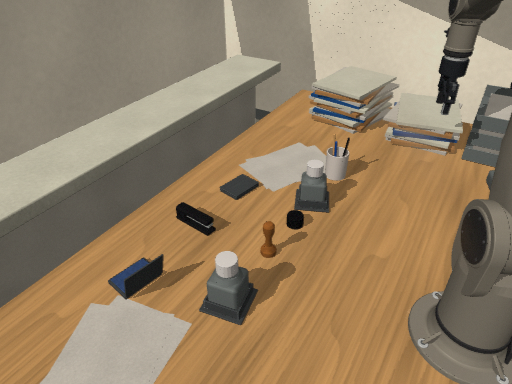

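View pics/top0.png

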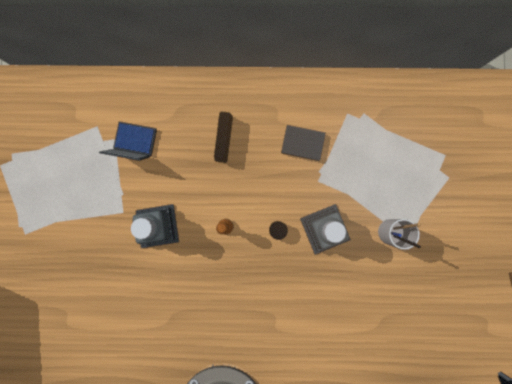

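The pad with the blue cushion and raised lid is at top px (134,140), on the left half, so bottle_left is the one to open. Its white cap is at top px (142,228) and side px (227,264). The black look-alike cap is at top px (278,230) and stays untouched.

```bash
cat > h.py <<'E'
from station import bot
import numpy as np, cv2
def ray(r,u,v):
    K,E=r["intrinsics"],r["extrinsics"]
    d=np.linalg.inv(K)@np.array([u,v,1]); d=E[:3,:3]@np.array([d[0],-d[1],-d[2]])
    return E[:3,3],d
def atz(r,u,v,z):
    o,d=ray(r,u,v); return o+d*(z-o[2])/d[2]
def proj(r,p):
    E=r["extrinsics"]; c=E[:3,:3].T@(np.array(p)-E[:3,3]); c=np.array([c[0],-c[1],-c[2]]); q=r["intrinsics"]@c; return q[:2]/q[2]
def tri(a,b):
    A=[];B=[]
    for o,d in(a,b):
        d=d/np.linalg.norm(d); P=np.eye(3)-np.outer(d,d); A.append(P);B.append(P@o)
    return np.linalg.solve(sum(A),sum(B))
E
python3 - <<'E'
from h import *
t=bot.read_camera("top"); s=bot.read_camera("side")
for r,n,(u,v) in((t,"top",(142,228)),(s,"side",(227,264))):
    g=cv2.cvtColor(r["color"],cv2.COLOR_RGB2HSV)
    m=((g[...,2]>150)&(g[...,1]<40)).astype(np.uint8)
    k,l,st,c=cv2.connectedComponentsWithStats(m)
    i=l[v,u]; print(n,i,st[i],c[i])
    if n=="top": print(atz(r,*c[i],0.142), atz(r,*c[i],0.125))
    x,y=u-40,v-40
    cv2.imwrite(f"pics/{n}_z.png",cv2.resize(cv2.cvtColor(r["color"][y:y+90,x:x+90],cv2.COLOR_RGB2BGR),(560,560),interpolation=cv2.INTER_CUBIC))
mt=np.array(bot.place_of("mouth_left","top")[0]["location"])*(512,384); ms=np.array(bot.place_of("mouth_left","side")[0]["location"])*(512,384)
p=tri(ray(t,*mt),ray(s,*ms)); print("mouth tri",p,mt,proj(t,p),ms,proj(s,p), atz(t,*mt,.126),atz(s,*ms,.126))
ct=np.array(bot.place_of("cap_left","top")[0]["location"])*(512,384); cs=np.array(bot.place_of("cap_left","side")[0]["location"])*(512,384)
print("cap", atz(t,*ct,.108),atz(s,*cs,.108),tri(ray(t,*ct),ray(s,*cs)))
bt=np.array(bot.place_of("bottle_left","top")[0]["location"])*(512,384);bs=np.array(bot.place_of("bottle_left","side")[0]["location"])*(512,384)
print("bottle",atz(t,*bt,0),atz(s,*bs,0))
for n in("pad_open","stamp"):
  print(n,atz(t,*(np.array(bot.place_of(n,"top")[0]["location"])*(512,384)),0))
E
```

```text
top 7 [131 218  20  21 337] [140.53412463 227.94658754]
[0.49217402 0.18762508 0.142     ] [0.491273   0.19324632 0.125     ]
side 258 [215 251  23  27 397] [224.71788413 262.38790932]
mouth tri [0.49558331 0.18700242 0.12074575] [144.6912 227.7888] [143.68347915 226.14289049] [223.8976 264.    ] [226.01167625 264.18541604] [0.49186047 0.18270525 0.126     ] [0.49679932 0.19299475 0.126     ]
cap [0.49711248 0.18941677 0.108     ] [0.48668522 0.19185277 0.108     ] [0.49354499 0.18918318 0.1022463 ]
bottle [0.49290957 0.18937278 0.        ] [ 4.99421414e-01  1.86402982e-01 -1.11022302e-16]
pad_open [0.74000082 0.25998375 0.        ]
stamp [ 0.49078465 -0.00124971  0.        ]
```

View pics/top_z.png

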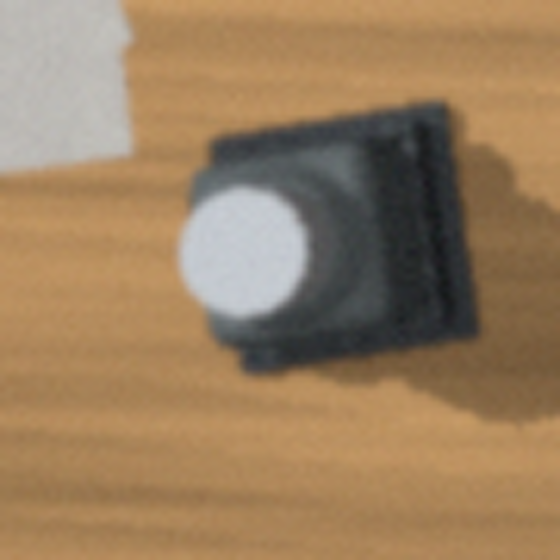

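View pics/side_z.png

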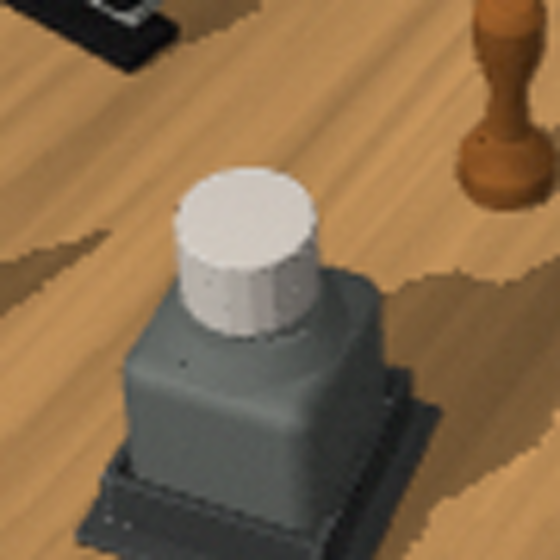

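```bash
python3 - <<'E'
from h import *
t=bot.read_camera("top"); s=bot.read_camera("side")
print(atz(t,140.6,228,.142),atz(s,226.1,258.7,.142),tri(ray(t,140.6,228),ray(s,226.1,258.7)))
# holder corners: fit dark region at z~0..; corner picks from zoom (px/6.222+off-.5)
for a,b in((445,103),(478,333),(245,372)):
    print(atz(t,a/6.222+101.5,b/6.222+187.5,.0))
# tool check: where does TCP project
p=bot.get_obs()["eef_pos"]; print(proj(s,p),proj(t,p))
E
```

```text
[0.49204856 0.18746187 0.142     ] [0.49222243 0.18966151 0.142     ] [0.4925073  0.18828063 0.14056797]
[0.55261916 0.14527268 0.        ]
[0.44996195 0.12767428 0.        ]
[0.43102098 0.23189606 0.        ]
[440.41978699 111.70841256] [516.40930283 365.70755675]
```

Call:
{"op": "step_arm", "data": {"increments": [[0.024, 0.03, 0.009, 0, 0, 5, -1], [0.048, 0.06, 0.018, 0, 0, 10, -1], [0.072, 0.09, 0.027, 0, 0, 15, -1], [0.096, 0.12, 0.036, 0, 0, 20, -1], [0.12, 0.15, 0.045, 0, 0, 25, -1], [0.144, 0.18, 0.054, 0, 0, 30, -1], [0.168, 0.21, 0.063, 0, 0, 35, -1], [0.192, 0.24, 0.07, 0, 0, 40, -1], [0.216, 0.27, 0.07, 0, 0, 45, -1], [0.24, 0.3, 0.07, 0, 0, 50, -1]], "force": 70}}

```text
t: 2.63
eef_pos: [0.4642, -0.3357, 0.3023]
tool_rot: [0.001, 0.822, 0.57, 0.0]
contact_force: [0.2, -1.1, 0.2]
gripper_width: 1.002
```

Call:
{"op": "step_arm", "data": {"increments": [[0.003, 0.039, 0, 0, 0, 4, -1], [0.006, 0.078, 0, 0, 0, 8, -1], [0.009, 0.117, 0, 0, 0, 12, -1], [0.012, 0.156, 0, 0, 0, 16, -1], [0.015, 0.195, 0, 0, 0, 20, -1], [0.018, 0.234, 0, 0, 0, 24, -1], [0.021, 0.273, 0, 0, 0, 28, -1], [0.024, 0.312, 0, 0, 0, 32, -1], [0.026, 0.351, 0, 0, 0, 36, -1], [0.028, 0.39, 0, 0, 0, 40, -1]]}}

```text
t: 3.47
eef_pos: [0.4909, 0.0546, 0.3017]
tool_rot: [0.001, 0.577, 0.816, 0.0]
contact_force: [0.7, 1.1, -0.1]
gripper_width: 1.004
```

Call:
{"op": "step_arm", "data": {"increments": [[0, 0.035, -0.01, 0, 0, 0, -1], [0, 0.07, -0.02, 0, 0, 0, -1], [0, 0.105, -0.03, 0, 0, 0, -1], [0, 0.135, -0.045, 0, 0, 0, -1], [0, 0.135, -0.07, 0, 0, 0, -1], [0, 0.135, -0.09, 0, 0, 0, -1], [0, 0.135, -0.1, 0, 0, 0, -1], [0, 0.135, -0.1, 0, 0, 0, -1]]}}

```text
t: 4.13
eef_pos: [0.4898, 0.1869, 0.1992]
tool_rot: [-0.001, 0.579, 0.816, -0.002]
contact_force: [1.0, -0.3, -0.2]
gripper_width: 1.002
```

```bash
python3 - <<'E'
from h import *
t=bot.read_camera("top"); s=bot.read_camera("side")
o=bot.get_obs(); print(o["t"],o["q"],o["eef_pos"],o["tool_rot"],o["contact_force"],o["torque"])
for r,n,(u,v) in((t,"top",(142,228)),(s,"side",(227,250))):
    x,y=u-45,v-45
    cv2.imwrite(f"pics/{n}_1.png",cv2.resize(cv2.cvtColor(r["color"][y:y+90,x:x+90],cv2.COLOR_RGB2BGR),(560,560),interpolation=cv2.INTER_CUBIC))
    print(x,y,proj(r,o["eef_pos"]))
E
```

```text
4.2333 [ 0.09059909  0.34430171 -0.69572195  1.9045816   0.26283148  0.98429238
 -0.38730024] [0.49148148 0.18766488 0.20187477] [8.63014698e-05 5.78917908e-01 8.15385815e-01 1.43666883e-04] [ 0.12558715 -0.01181929  0.56485672] [-0.00995633  0.00106527  0.03240068]
97 183 [131.66528448 229.54973137]
182 205 [225.55908855 238.00521245]
```

View pics/top_1.png

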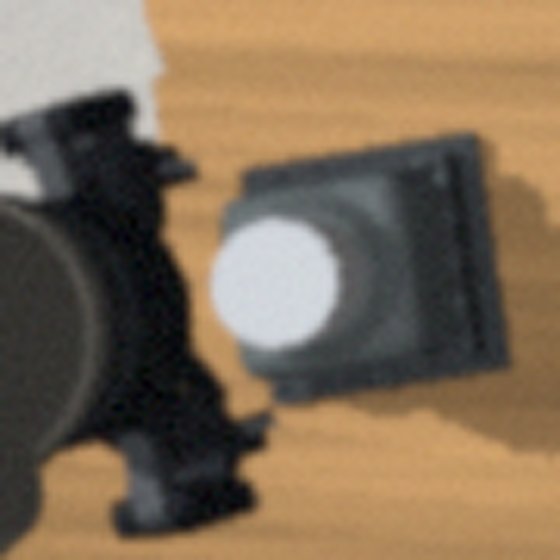

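View pics/side_1.png

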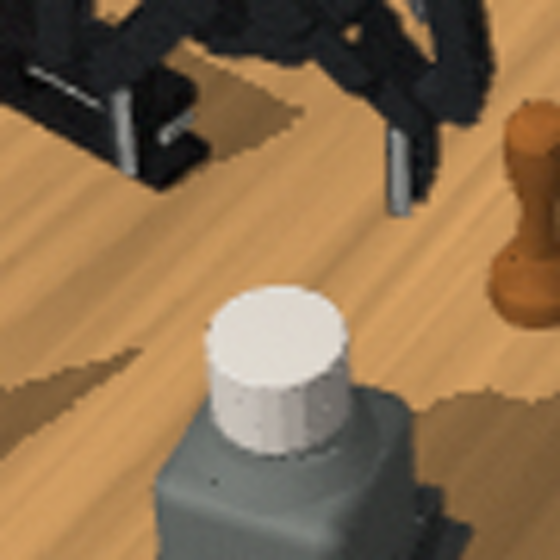

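Fingertips straddle the cap: midpoint is at top px ≈(133,230), against a projected TCP of (132,230). In the side view the tips, around (206–246, 236), are clear above the cap. Descending now.

Call:
{"op": "step_arm", "data": {"increments": [[0.001, 0.001, -0.03, 0, 0, 0, -1], [0.001, 0.001, -0.055, 0, 0, 0, -1], [0.001, 0.001, -0.075, 0, 0, 0, -1], [0.001, 0.001, -0.09, 0, 0, 0, -1], [0.001, 0.001, -0.09, 0, 0, 0, -1], [0.001, 0.001, -0.09, 0, 0, 0, -1]]}}

```text
t: 4.73
eef_pos: [0.4928, 0.1889, 0.1123]
tool_rot: [0.0, 0.579, 0.815, 0.0]
contact_force: [0.3, -0.6, 0.0]
gripper_width: 1.0
```

Call:
{"op": "step_arm", "data": {"increments": [[0, 0, 0, 0, 0, 0, -0.2], [0, 0, 0, 0, 0, 0, 0], [0, 0, 0, 0, 0, 0, 0.05]], "force": 25}}

```text
t: 4.98
eef_pos: [0.493, 0.1892, 0.1127]
tool_rot: [0.001, 0.579, 0.816, 0.001]
contact_force: [0.1, 0.3, 1.4]
gripper_width: 0.603
```

Call:
{"op": "step_arm", "data": {"increments": [[0, 0, 0, 0, 0, 0, 0.2], [0, 0, 0, 0, 0, 0, 0.4], [0, 0, 0, 0, 0, 0, 0.6], [0, 0, 0, 0, 0, 0, 0.6]], "force": 25}}

```text
t: 5.32
eef_pos: [0.4929, 0.1892, 0.112]
tool_rot: [0.001, 0.579, 0.816, 0.001]
contact_force: [2.4, 0.2, 4.9]
gripper_width: 0.58
```

```bash
python3 - <<'E'
from h import *
t=bot.read_camera("top"); s=bot.read_camera("side")
o=bot.get_obs(); print(o["t"],o["q"],o["eef_pos"],o["tool_rot"],o["contact_force"],o["torque"],o["gripper_width"])
for r,n,(u,v) in((t,"top",(142,228)),(s,"side",(227,250))):
    x,y=u-45,v-45
    cv2.imwrite(f"pics/{n}_2.png",cv2.resize(cv2.cvtColor(r["color"][y:y+90,x:x+90],cv2.COLOR_RGB2BGR),(560,560),interpolation=cv2.INTER_CUBIC))
E
```

```text
5.4167 [ 0.02825846  0.46550658 -0.63938264  1.97949035  0.37781402  0.81371185
 -0.48721457] [0.49288893 0.18919078 0.11180674] [4.62617132e-04 5.78653301e-01 8.15573179e-01 7.30180897e-04] [ 1.3643078  -0.17102407  4.59042553] [-0.10037798 -0.41559028 -0.0210773 ] 0.5780001767656638
```

View pics/side_2.png

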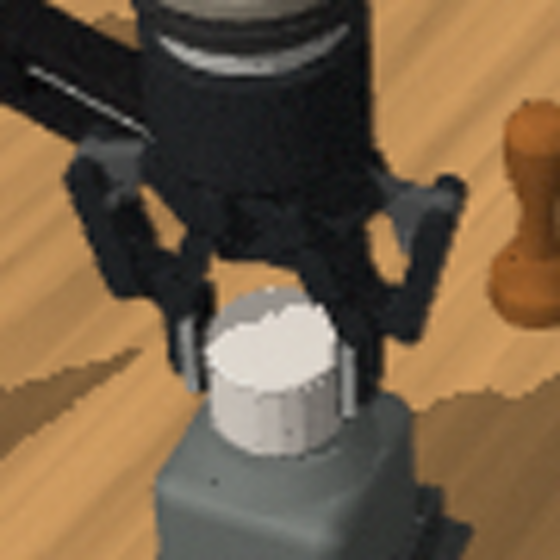

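The cap sits centred between the pads (side px ≈(226,262)) and the lateral force is only ~1.4 N. Firming the grip and pressing.

Call:
{"op": "step_arm", "data": {"increments": [[0, 0, 0, 0, 0, 0, 1], [0, 0, 0, 0, 0, 0, 1], [0, 0, -0.002, 0, 0, 0, 1], [0, 0, -0.004, 0, 0, 0, 1], [0, 0, -0.006, 0, 0, 0, 1], [0, 0, -0.007, 0, 0, 0, 1], [0, 0, -0.007, 0, 0, 0, 1], [0, 0, -0.007, 0, 0, 0, 1]], "force": 80}}

```text
t: 6.08
eef_pos: [0.4929, 0.1892, 0.1057]
tool_rot: [0.001, 0.579, 0.816, 0.001]
contact_force: [-0.2, -2.1, 16.2]
gripper_width: 0.566
```

```bash
python3 - <<'E'
from h import *
o=bot.get_obs(); print(o["t"],o["q"],o["eef_pos"],o["contact_force"],o["torque"],o["gripper_width"])
E
```

```text
6.0833 [ 0.02267072  0.47428238 -0.63388988  1.98358757  0.3870271   0.80263569
 -0.49544754] [0.49292299 0.189213   0.10565324] [-0.22703939 -2.14069956 16.15183188] [-0.49599304  0.32956773 -0.0254411 ] 0.5663277869638221
```

Force is 16 N, so the cap is bottomed out. Backing off ~0.5 mm and twisting counterclockwise.

Call:
{"op": "step_arm", "data": {"increments": [[0, 0, 0.0005, 0, 0, 3, 1], [0, 0, 0.0005, 0, 0, 9, 1], [0, 0, 0.0005, 0, 0, 15, 1], [0, 0, 0.0005, 0, 0, 21, 1]]}}

```text
t: 6.42
eef_pos: [0.4926, 0.1896, 0.1057]
tool_rot: [0.001, 0.418, 0.909, 0.001]
contact_force: [-0.2, 1.3, 9.9]
gripper_width: 0.567
```

```bash
python3 - <<'E'
from h import *
o=bot.get_obs(); print(o["t"],o["q"],o["eef_pos"],o["contact_force"],o["torque"],o["gripper_width"])
E
```

```text
6.4167 [ 0.08754908  0.49739381 -0.72039624  1.97981414  0.44376538  0.82360989
 -0.17283299] [0.49258882 0.18962675 0.10570683] [-0.19138756  1.27013025  9.87100446] [-0.02317362  0.11865531 -0.03714483] 0.567270318978375
```

Call:
{"op": "step_arm", "data": {"increments": [[0, 0, -0.0003, 0, 0, 6, 1], [0, 0, -0.0003, 0, 0, 12, 1], [0, 0, -0.0003, 0, 0, 18, 1], [0, 0, -0.0003, 0, 0, 24, 1], [0, 0, -0.0003, 0, 0, 30, 1], [0, 0, -0.0003, 0, 0, 36, 1], [0, 0, -0.0003, 0, 0, 42, 1], [0, 0, -0.0003, 0, 0, 42, 1]]}}

```text
t: 7.08
eef_pos: [0.4925, 0.1899, 0.1057]
tool_rot: [0.001, 0.064, 0.998, 0.001]
contact_force: [-1.0, -1.8, 14.7]
gripper_width: 0.563
```

```bash
python3 - <<'E'
from h import *
o=bot.get_obs(); print(o["t"],o["q"],o["eef_pos"],o["contact_force"],o["torque"],o["gripper_width"])
E
```

```text
7.0833 [ 0.20913339  0.55669913 -0.89002135  1.97246122  0.56294926  0.87740243
  0.45966771] [0.49254405 0.1898611  0.10568311] [-0.96309327 -1.81338851 14.6848472 ] [-0.27045535  0.22764553  0.06112371] 0.5633699464507176
```

Turned 63° with almost no yaw torque. Lifting gently.

Call:
{"op": "step_arm", "data": {"increments": [[0, 0, 0.003, 0, 0, 0, 1], [0, 0, 0.006, 0, 0, 0, 1], [0, 0, 0.009, 0, 0, 0, 1], [0, 0, 0.012, 0, 0, 0, 1], [0, 0, 0.015, 0, 0, 0, 1], [0, 0, 0.015, 0, 0, 0, 1]]}}

```text
t: 7.58
eef_pos: [0.4915, 0.1885, 0.1193]
tool_rot: [-0.001, 0.067, 0.998, -0.0]
contact_force: [0.1, 0.6, -0.6]
gripper_width: 0.564
```

```bash
python3 - <<'E'
from h import *
o=bot.get_obs(); print(o["t"],o["eef_pos"],o["contact_force"],o["torque"],o["gripper_width"])
E
```

```text
7.5833 [0.49149736 0.18854768 0.11932603] [ 0.06169504  0.57141524 -0.64819677] [ 0.02225579 -0.00886139  0.02692573] 0.564107790862651
```

Call:
{"op": "step_arm", "data": {"increments": [[0, 0, 0.01, 0, 0, 0, 1], [0, 0, 0.02, 0, 0, 0, 1], [0, 0, 0.03, 0, 0, 0, 1], [0, 0, 0.04, 0, 0, 0, 1], [0, 0, 0.047, 0, 0, 0, 1], [0, 0, 0.05, 0, 0, 0, 1], [0, 0, 0.05, 0, 0, 0, 1], [0, 0, 0.05, 0, 0, 0, 1], [0, 0, 0.05, 0, 0, 0, 1]]}}

```text
t: 8.33
eef_pos: [0.4918, 0.1886, 0.1691]
tool_rot: [-0.0, 0.067, 0.998, -0.0]
contact_force: [-0.1, -0.0, -0.6]
gripper_width: 0.567
```

```bash
python3 - <<'E'
from h import *
t=bot.read_camera("top"); s=bot.read_camera("side")
o=bot.get_obs(); print(o["t"],o["joint_vel"].round(3),o["eef_pos"],o["tool_rot"],o["contact_force"],o["torque"],o["gripper_width"])
for r,n,(u,v) in((t,"top",(142,228)),(s,"side",(227,250))):
    x,y=u-45,v-45
    cv2.imwrite(f"pics/{n}_3.png",cv2.resize(cv2.cvtColor(r["color"][y:y+90,x:x+90],cv2.COLOR_RGB2BGR),(560,560),interpolation=cv2.INTER_CUBIC))
cv2.imwrite("pics/top_3f.png",cv2.cvtColor(t["color"],cv2.COLOR_RGB2BGR))
for n in("cap_left","mouth_left"): print(n,[(d["conf"],np.array(d["location"])*(512,384)) for d in bot.place_of(n,"side")])
print(proj(s,[.4922,.189,.126]),proj(s,[.4922,.189,.164]))
E
```

```text
8.4333 [-0.001  0.    -0.    -0.001 -0.     0.001  0.   ] [0.49173851 0.18871211 0.16899078] [-4.78731341e-04  6.71499185e-02  9.97742768e-01 -1.65811377e-04] [ 0.34218695 -0.35806554 -0.63378828] [0.0171402  0.04283399 0.01212385] 0.5657839103039198
cap_left [(0.96, array([227.4816, 254.2848]))]
mouth_left [(0.7, array([225.5872, 264.    ]))]
[226.62767027 263.66485468] [225.79258491 251.26024926]
```

View pics/side_3.png

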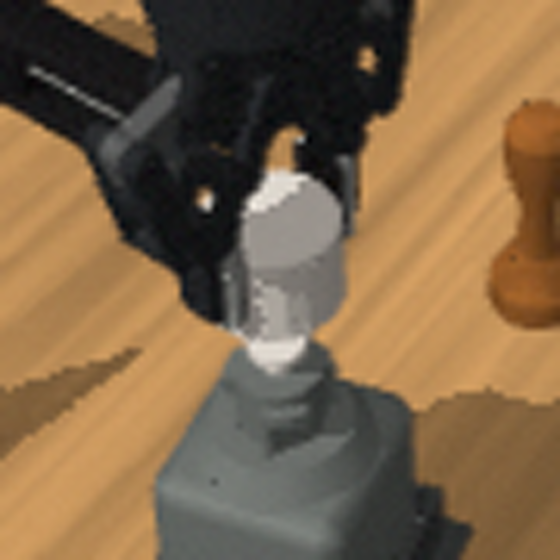

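View pics/top_3f.png

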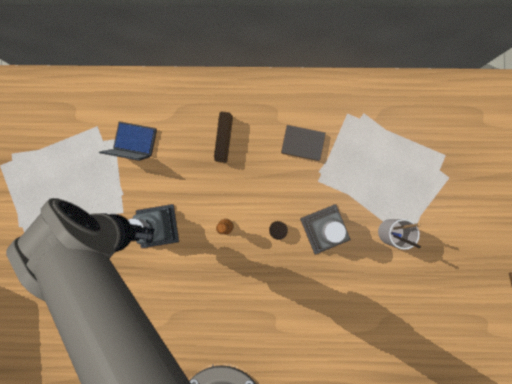

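The cap is off and held level at side px ≈(228,247). The bare neck and white plunger show below it at (226,261). The bystanders, the right bottle's cap and the black look-alike have not moved. I'll add a little clearance and settle.

Call:
{"op": "step_arm", "data": {"increments": [[0, 0, 0.003, 0, 0, 0, 1], [0, 0, 0.005, 0, 0, 0, 1], [0, 0, 0.005, 0, 0, 0, 1], [0, 0, 0.005, 0, 0, 0, 1], [0, 0, 0.005, 0, 0, 0, 1], [0, 0, 0.005, 0, 0, 0, 1]]}}

```text
t: 9.03
eef_pos: [0.4921, 0.1889, 0.1745]
tool_rot: [-0.0, 0.067, 0.998, -0.0]
contact_force: [-0.5, 0.1, -1.2]
gripper_width: 0.562
```

```bash
python3 - <<'E'
from h import *
s=bot.read_camera("side")
cv2.imwrite("pics/side_4.png",cv2.resize(cv2.cvtColor(s["color"][205:295,182:272],cv2.COLOR_RGB2BGR),(560,560),interpolation=cv2.INTER_CUBIC))
o=bot.get_obs(); print(o["t"],abs(o["joint_vel"]).max(),o["eef_pos"],o["tool_rot"],o["gripper_width"],o["contact_force"])
print(bot.hand_in())
E
```

```text
9.0833 0.0019519400723133312 [0.49203439 0.18887106 0.17445664] [-6.76538474e-05  6.71796041e-02  9.97740896e-01 -1.09837054e-05] 0.5688862047584962 [-0.61839658 -0.81115598 -0.77168778]
the job is handed in; nothing more can be done
None
```

View pics/side_4.png

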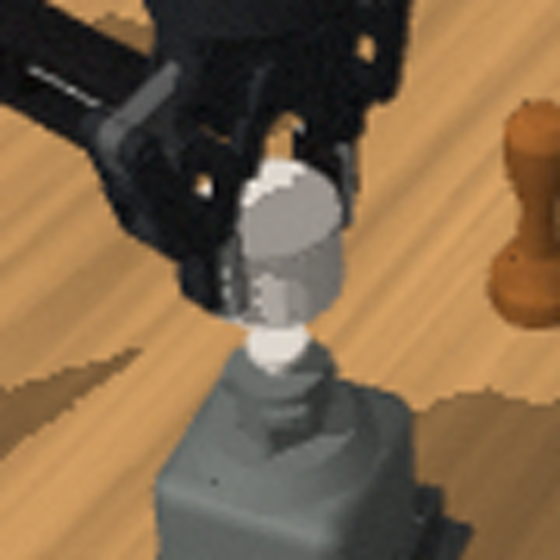

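I opened the left ink bottle, because the open pad with the blue cushion lies on the left half of the desk. I gripped its cap, pressed it down until it bottomed out, turned it about 63° counterclockwise at roughly 10–15 N, and lifted it straight off. The job was handed in at 9.1 s.

**Last checks:**
- **Cap:** it is held level and still in the gripper, with the tool vertical and joint speeds at or below 0.002 rad/s. The final picture shows the bare neck and white plunger under it.
- **Height above the mouth:** from the arm pose the cap's underside is about 4 cm above the mouth. The network's pixel from the picture 5 mm lower pointed to about 3 cm there, so the two differ by several millimetres, but both are clear.
- **Rest of the desk:** in the top picture taken after the cap came off, the right bottle was still shut. The pads, stamp, mug, stapler and black look-alike cap had not moved.

No checks failed.

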